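# Make up the egg board and the coffee board

### The job

Make up the two serving boards: on the long board with three wells, stand the pepper mill in the well next to the paddle handle, the egg cup in the middle well and the jam jar in the last one; on the short board with two wells, stand the milk jug in the well next to the paddle handle and the white cup in the other. Set each thing gently down flat on the floor of its well, never let one tip over, and leave the tin, the drinking glass and the matchbox where they stand.

Things in the scene. Friction and masses are not known exactly. Their poses are not given: they have to be found in the camera images.
- long_board: The long wooden serving board with three round wells: 300 mm long plus handle, 104 mm wide, 20 mm thick, fixed flat on the worktop. Origin: centre of its rectangular underside; +x points along it to its flat paddle handle (68 x 45 x 14 mm tongue on that end). Wells on its centre line, 75 mm across, 8 mm deep, floors 12 mm above the origin, centred at x = +95 mm (next to the handle), 0 (middle) and -95 mm (last).
- short_board: The short wooden serving board with two round wells: 210 mm long plus handle, 104 mm wide, 20 mm thick, fixed flat on the worktop. Origin: centre of its rectangular underside; +x points along it to its flat paddle handle (68 x 45 x 14 mm tongue on that end). Wells on its centre line, 75 mm across, 8 mm deep, floors 12 mm above the origin, centred at x = +52.5 mm (next to the handle) and -52.5 mm (the other).
- pepper_mill: Dark wooden pepper mill, 110 mm tall, round: foot 42 mm across, straight body 34 mm across from 28 to 80 mm up, small head 36 mm across above it. About 0.15 kg. Origin: centre of its underside; z up. Loose, stands upright at the start. Good grip 62 mm up.
- egg_cup: Blue ceramic egg cup on a stem, with a brown egg in it that is one piece with it; 74 mm tall, foot 42 mm across, thin stem, straight cup 48 mm across from 30 to 52 mm up. About 0.12 kg. Origin: centre of its underside; z up. Loose, stands upright at the start. Good grip 42 mm up.
- jam_jar: Amber glass jam jar with a steel lid, 75 mm tall, 52 mm across. About 0.22 kg. Origin: centre of its underside; z up. Loose, stands upright at the start. Good grip 38 mm up.
- white_cup: Small white ceramic cup without a handle, open at the top, 60 mm tall, 58 mm across at the rim, 57 mm at 38 mm up, foot 44 mm. About 0.14 kg. Origin: centre of its underside; z up. Loose, stands upright at the start. Good grip around the outside 38 mm up.
- milk_jug: Small stainless steel milk jug, open at the top, 78 mm tall, body 54 mm across up to 52 mm, with one bow handle on its +x side (reaching 52 mm from the axis, from 18 to 68 mm up). About 0.2 kg. Origin: centre of its underside; z up. Loose, stands upright at the start. Good grip 38 mm up, fingers closing along its y axis, clear of the handle.
- tin: Bystander, to be left alone: low round tin, yellow with an aluminium lid, 61 mm across, 34 mm tall, loose. Origin: centre of its underside.
- drinking_glass: Bystander, to be left alone: green drinking glass, 95 mm tall, 58 mm across at the rim, loose. Origin: centre of its underside.
- matchbox: Bystander, to be left alone: small cardboard matchbox lying flat, 55 x 36 x 19 mm (long side along its x), loose. Origin: centre of its underside.

How it is judged:
By the outcome, as a careful person would: the job done as asked, in the order asked, and still so for the second after the job is handed in, with the robot touching nothing.
It also fails if it takes over 120 s, if anything falls off the work surface, if the arm or the gripper's body presses on something with over 40 N, if the wrist force passes 120 N, or if a joint passes its speed limit or range.

### The arm

A 6-joint arm with a two-finger parallel gripper is mounted at the origin on the work surface. World frame = base frame: x ahead of the robot, y to its left, z up, the work surface at z = 0. Lengths are in m, angles in rad, forces in N, time in s.
With the tool pointing down it reaches from about 0.25 to 0.775 m from the base axis. Payload 4 kg.
Tool frame: the origin (TCP) lies midway between the tips of the shut fingers; the grasp point (between the pads) lies 19 mm behind it; z points along the fingers, y is the line along which they close (so a half turn about z gives the same grasp; the last joint's range is limited). The gripper opens to 94 mm and grips with 3 to 60 N. Pads are 16 mm wide; open, the fingers measure 119 mm over their backs; the gripper's body (75 mm by 177 mm) begins 78 mm behind the grasp point.
Start: joints at [1.03, 0.087, 1.371, -0, 1.684, -0.103], TCP at [0.233, 0.498, 0.206] pointing down, gripper open.
Joint ranges: [-3.1, 3.1], [-0.76, 2.03], [0.27, 2.55], [-1.08, 4.22], [0.17, 2.65], [-2.57, 2.57]. Speed limits (rad/s): [2.79, 2.79, 3.14, 3.14, 3.14, 3.14].

### API

Orientations are given as [roll, pitch, yaw] about the fixed x, y, z axes, in that order (R = Rz(yaw) Ry(pitch) Rx(roll)).
In Python, from bench import get_obs, snapshot, close_job gives the robot as it stands. The module is installed in compiled form; this text tells all that it offers.
- The arm moves only by the tool drive_tool, never from a script. Its argument "commands" is a list of rows, each a list of 6 numbers: the shift along the tool's x, y, z in units of 0.04 m (1.0 is 0.04 m), then the turn, a rotation vector about the tool's x, y, z in units of 0.1 rad (1.0 is 0.1 rad). In form: [[dx, dy, dz, wx, wy, wz], ...]. A call has 1 to 20 rows; each row shifts and turns the commanded pose from where the row before left it, along the tool's axes as they then stand; what a row does not reach is not made up. A row lasts 1/8 s, in which the tool goes at most 62.5 mm and 10.7 degrees, less where a joint would pass 70% of its speed; a pose out of reach is approached as far as the arm can. A call with a number of a shift or a turn outside -1 to 1 is refused whole. A call with a gripper value outside its range is refused whole. "gripper" is the closure, from 0 (fully open) to 1 (shut), set as the call begins (left out, the last holds). The fingers move at their own pace and stop on an object; the grip force is fixed at half the most. Time passes only in rows, so rows that do not move let the fingers close. It gives the time, the measured TCP pose, the force, the opening and the grip force at its end, in the units of the state.
- get_obs(): the state, without advancing time (a new reading comes with each control period).
- snapshot(name): name is "scene" or "top" or "wrist"; returns a dict with "image" (400x640x3 uint8, blue, green, red), "range_z" (400x640 float32, m along the optical axis (not along the pixel's ray), 0 where there is no reading), "fx", "fy", "cx", "cy" (pixels), "rvec" (rotation vector, rad) and "tvec" (3), from world to camera coordinates, as OpenCV has them. Camera axes: x right, y down, z forward; pixel columns grow to the right and rows downward; lengths in m; the calibration is good to about 2 mm. A picture is of the moment at which its call begins.
- close_job(): hands the job in; it is judged then, once.
The state is a dict: "time": time; "joint_positions": joint angles; "qvel": joint speeds; "joint_torque": joint torques, N m; "tool_pos": TCP position; "ee_rot": TCP orientation; "wrist_force": force on the tool from outside, world axes, zero at the start; "wrist_torque": the same for the moment, N m; "width": finger opening in m; "finger_force": force on a finger pad.
Only numpy, scipy, OpenCV 4.12 (cv2) and the standard library are available. Lean on these libraries where they do the work, as an engineer would, in place of code of your own. Each camera call takes 0.05 s, during which the arm holds its last target. There are 200 camera calls.

## Working session

There is one attempt and no reset: what is moved stays moved. The work goes in short steps, Python scripts to look and compute and a tool call to move; the robot and the scene stay as the last step left them, time stands still between calls to the robot, and variables do not carry over. Pictures are saved under pics/ and viewed, at most 14 in all, crops included, and the job is handed in when it is done.

Besides the shell and the picture viewer there is one more tool, called after ">>>" as name(argument=value, ...), one argument or row to a line, values as JSON. drive_tool: Moves the arm, as the interface text tells. Its arguments: {"type":"object","properties":{"commands":{"type":"array"},"gripper":{"type":"number"}},"required":["commands"]}

```bash
mkdir -p pics
cat > h.py <<'E'
import numpy as np, cv2
from bench import get_obs, snapshot
def cloud(s):
    z=s["range_z"]; v,u=np.indices(z.shape)
    P=np.stack([(u-s["cx"])/s["fx"]*z,(v-s["cy"])/s["fy"]*z,z],-1)
    R=cv2.Rodrigues(np.array(s["rvec"],float))[0]; 
    W=(P-np.array(s["tvec"]).reshape(3))@R
    W[z==0]=np.nan
    return W
E
python3 - <<'E'
from h import *
for n in("top","scene"):
    s=snapshot(n); cv2.imwrite(f"pics/{n}0.png",s["image"]); np.savez(f"{n}0.npz",W=cloud(s),im=s["image"])
    print(n,s["fx"],s["cx"],s["cy"],s["rvec"],s["tvec"])
print(get_obs())
E
```

```text
top 503.90746456480264 317.98811334838 195.21288305646533 [ 2.26112593 -1.93895095  0.19761119] [-0.06652916  0.55092357  1.07555153]
scene 515.3460896198695 309.295108661141 193.19745506006237 [ 0.97679953  2.2362154  -1.22745675] [ 0.36102231 -0.17432727  1.423166  ]
{'time': 0.1, 'joint_positions': array([ 1.02989336e+00,  8.78513872e-02,  1.37210125e+00, -1.90810525e-06,
        1.68357836e+00, -1.03107063e-01]), 'qvel': array([ 0.00098805, -0.00156234, -0.00463901, -0.00042046,  0.00141445,
        0.00066224]), 'joint_torque': array([ 2.39851346e-03, -3.41252089e+01, -3.03302372e+01,  7.18778162e-02,
        3.03780392e-02, -8.85000259e-05]), 'tool_pos': array([0.23292371, 0.49770189, 0.2044384 ]), 'ee_rot': array([-3.13966441e+00, -1.97616138e-04,  2.70379635e+00]), 'wrist_force': array([-0.36357191, -0.65195351, -0.53573682]), 'wrist_torque': array([ 0.01863887, -0.00295553, -0.00613515]), 'finger_force': 0.0, 'width': 0.09443113470675214}
```

View pics/top0.png

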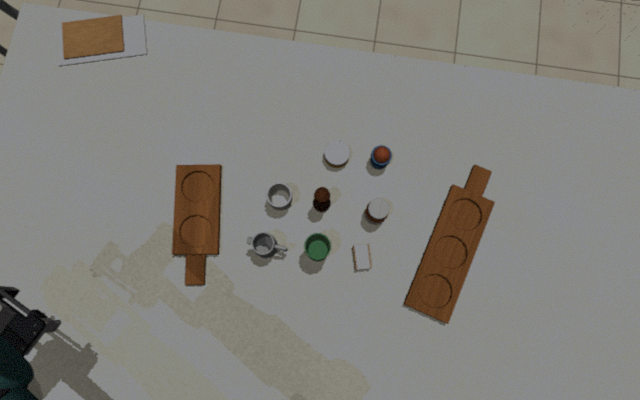

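View pics/scene0.png

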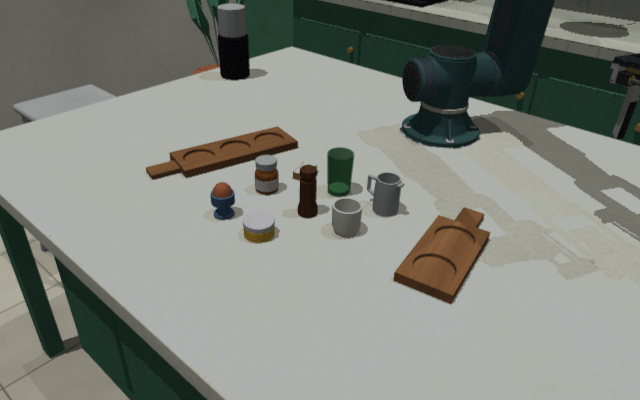

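Run:
```python
from h import *
d=np.load("top0.npz");W=d["W"];im=d["im"]
cv2.imwrite("pics/topc.png",cv2.resize(im[130:330,165:505],None,fx=2.35,fy=2.35,interpolation=cv2.INTER_CUBIC))
z=np.nan_to_num(W[...,2])
def px(u,v): return W[v,u].round(3)
for p in [(60,200),(330,320),(550,200),(300,130)]: print("table",px(*p))
m=((z>0.027)&(z<.13)).astype(np.uint8); m[:,:160]=0
n,l,st,c=cv2.connectedComponentsWithStats(m)
for i in range(1,n):
    if st[i,4]<15: continue
    P=W[l==i]; h=np.percentile(P[:,2],97)
    T=P[P[:,2]>h-.012]; (cx,cy),r=cv2.minEnclosingCircle(T[:,:2].astype(np.float32))
    print(c[i].round(),st[i,4],"h",h.round(3),"c",round(cx,4),round(cy,4),"r",round(r,4),"med",np.median(T,0).round(3))
# boards
hsv=cv2.cvtColor(im,cv2.COLOR_BGR2HSV)
m=((hsv[...,1]>90)&(z>0.008)&(z<.03)).astype(np.uint8)
m=cv2.morphologyEx(m,cv2.MORPH_OPEN,np.ones((3,3)))
n,l,st,c=cv2.connectedComponentsWithStats(m)
for i in range(1,n):
    if st[i,4]<400: continue
    mm=cv2.morphologyEx((l==i).astype(np.uint8),cv2.MORPH_CLOSE,np.ones((15,15)))
    P=W[(l==i)&(z>.012)][:,:2].astype(np.float32)
    b=cv2.morphologyEx((l==i).astype(np.uint8),cv2.MORPH_OPEN,np.ones((33,33)))
    full=cv2.minAreaRect(P); Q=W[(b>0)&(l==i)][:,:2].astype(np.float32)
    print(c[i],st[i,4],"full",full,"body",cv2.minAreaRect(Q) if len(Q) else None, "hmed",np.median(z[l==i]))
```

```text
table [0.462 0.618 0.004]
table [ 0.288 -0.05   0.002]
table [ 0.638 -0.521  0.002]
table [0.718 0.088 0.003]
[336. 152.] 519 h 0.038 c 0.667 -0.0077 r 0.0309 med [ 0.667 -0.008  0.034]
[380. 156.] 371 h 0.074 c 0.6698 -0.1088 r 0.0188 med [ 0.669 -0.109  0.069]
[278. 195.] 264 h 0.063 c 0.5418 0.1071 r 0.029 med [0.544 0.109 0.059]
[321. 197.] 286 h 0.112 c 0.5471 0.0105 r 0.0176 med [0.546 0.01  0.107]
[377. 211.] 465 h 0.078 c 0.5417 -0.1172 r 0.0234 med [ 0.541 -0.117  0.075]
[265. 245.] 339 h 0.081 c 0.4276 0.1209 r 0.0354 med [0.428 0.128 0.077]
[317. 244.] 278 h 0.098 c 0.4375 0.0028 r 0.0288 med [0.442 0.004 0.095]
[196.21534053 217.15384615] 4537 full ((0.4554780125617981, 0.28755560517311096), (0.2772117555141449, 0.10377362370491028), 9.335305213928223) body None hmed 0.01720306761878331
[451.15537601 247.9766936 ] 6436 full ((0.5107766389846802, -0.30495020747184753), (0.10527830570936203, 0.3675689399242401), 74.653564453125) body None hmed 0.017297871554566364
```

View pics/topc.png

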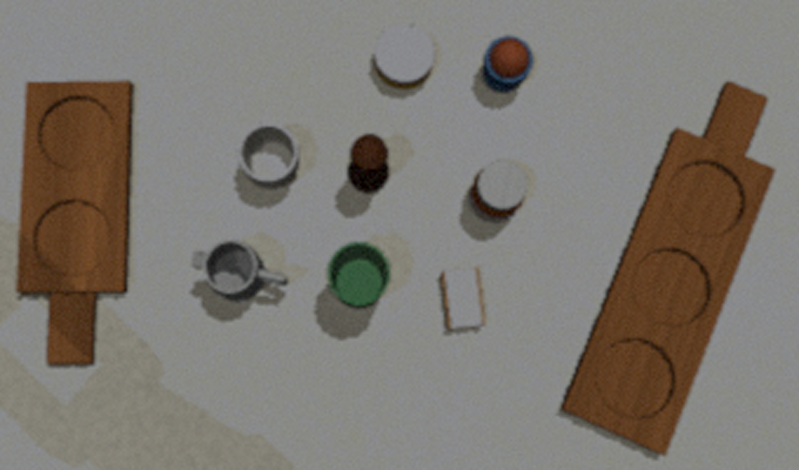

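```bash
cat >> h.py <<'E'
def ray(s,u,v,z):
    R=cv2.Rodrigues(np.array(s["rvec"],float))[0]; t=np.array(s["tvec"]).reshape(3)
    c=-R.T@t; d=R.T@np.array([(u-s["cx"])/s["fx"],(v-s["cy"])/s["fy"],1]); return (c+d*(z-c[2])/d[2])[:2].round(4)
E
python3 - <<'E'
from h import *
s=snapshot("top")
f=lambda a,b,z:ray(s,a/2.35+165-.3,b/2.35+130-.3,z)
for n,a,b,z in [("jug",232,268,.078),("spout",197,259,.075),("handle",287,281,.06),("wellH",706,199,.02),("wellM",671,288,.02),("wellL",635,379,.02),("sO",76,133,.02),("sH",72,239,.02),("cup",269,156,.06)]: print(n,f(a,b,z))
W=cloud(s);z=np.nan_to_num(W[...,2])
P=W[225:265,240:292].reshape(-1,3);P=P[P[:,2]>.066]
print(P[np.lexsort((P[:,1],))][::6].round(3))
E
```

```text
jug [0.4264 0.1177]
spout [0.43   0.1515]
handle [0.424  0.0672]
wellH [ 0.5692 -0.3221]
wellM [ 0.4773 -0.2969]
wellL [ 0.3861 -0.2718]
sO [0.5402 0.3013]
sH [0.4358 0.2839]
cup [0.5387 0.1038]
[[0.423 0.071 0.067]
 [0.427 0.078 0.066]
 [0.428 0.083 0.067]
 [0.425 0.088 0.07 ]
 [0.422 0.093 0.067]
 [0.43  0.096 0.069]
 [0.427 0.097 0.078]
 [0.417 0.098 0.067]
 [0.427 0.099 0.077]
 [0.431 0.1   0.074]
 [0.412 0.101 0.071]
 [0.413 0.103 0.078]
 [0.41  0.105 0.079]
 [0.406 0.107 0.07 ]
 [0.405 0.11  0.08 ]
 [0.403 0.113 0.07 ]
 [0.45  0.116 0.079]
 [0.402 0.12  0.071]
 [0.451 0.123 0.078]
 [0.405 0.126 0.075]
 [0.448 0.129 0.081]
 [0.451 0.132 0.072]
 [0.447 0.135 0.081]
 [0.412 0.138 0.079]
 [0.438 0.141 0.077]
 [0.433 0.142 0.074]
 [0.427 0.143 0.074]
 [0.435 0.144 0.079]
 [0.435 0.147 0.077]
 [0.432 0.149 0.076]
 [0.422 0.15  0.069]
 [0.427 0.151 0.081]
 [0.423 0.153 0.078]
 [0.423 0.156 0.074]]
```

>>> drive_tool(
  commands=[
    [0,0,-0.6,0,0,-0.88],
    [0,0,-0.6,0,0,-0.88],
    [0,0,0,0,0,-0.88],
    [0,0,0,0,0,-0.88],
    [0,0,0,0,0,-0.86],
    [0,0,0,0,0,0],
    [0,0,0,0,0,0],
  ],
  gripper=0.3,
)

```text
time: 1.02
tool_pos: [0.2331, 0.498, 0.2532]
ee_rot: [-3.141, -0.0, 3.141]
wrist_force: [-0.5, 0.9, -0.2]
width: 0.0661
finger_force: 0.0
```

>>> drive_tool(
  commands=[
    [-0.604,-0.9375,0,0,0,0],
    [-0.604,-0.9375,0,0,0,0],
    [-0.604,-0.9375,0,0,0,0],
    [-0.604,-0.9375,0,0,0,0],
    [-0.604,-0.9375,0,0,0,0],
    [-0.604,-0.9375,0,0,0,0],
    [-0.604,-0.9375,0,0,0,0],
    [-0.604,-0.9375,0,0,0,0],
    [-0.604,-0.9375,0,0,0,0],
    [-0.604,-0.9375,0,0,0,0],
    [-0.604,-0.9375,0,0,0,0],
    [-0.604,-0.9375,0,0,0,0],
    [-0.604,-0.9375,0,0,0,0],
    [0,0,0,0,0,0],
    [0,0,0,0,0,0],
    [0,0,0,0,0,0],
  ],
  gripper=0.3,
)

```text
time: 3.02
tool_pos: [0.5469, 0.0118, 0.2538]
ee_rot: [3.141, 0.0, -3.14]
wrist_force: [0.3, -0.1, 0.1]
width: 0.0658
finger_force: 0.0
```

Run:
```python
from h import *
s=snapshot("wrist"); cv2.imwrite("pics/w1.png",s["image"])
W=cloud(s);z=np.nan_to_num(W[...,2]); print(get_obs()["tool_pos"])
for n,c in [("mill",(.547,.0105)),("egg",(.67,-.109)),("jar",(.5417,-.117)),("cup",(.542,.107)),("jug",(.427,.12))]:
    P=W[(np.hypot(W[...,0]-c[0],W[...,1]-c[1])<.045)&(z>.02)&(z<.13)]
    if len(P)<50: print(n,len(P)); continue
    h=np.percentile(P[:,2],98);T=P[P[:,2]>h-.012]
    print(n,len(P),h.round(3),cv2.minEnclosingCircle(T[:,:2].astype(np.float32)),T.mean(0).round(4))
```

```text
[0.54691855 0.01182914 0.2539236 ]
mill 973 0.111 ((0.5499175190925598, 0.00784214772284031), 0.017241816967725754) [0.5487 0.0077 0.1068]
egg 121 0.063 ((0.660102367401123, -0.12425131350755692), 0.012884270399808884) [ 0.6597 -0.1255  0.0548]
jar 1649 0.076 ((0.5444026589393616, -0.1197708323597908), 0.023787274956703186) [ 0.5434 -0.1181  0.0744]
cup 1026 0.061 ((0.5445923209190369, 0.10422252118587494), 0.02891744114458561) [0.5449 0.1051 0.0576]
jug 1773 0.079 ((0.4291440546512604, 0.114633709192276), 0.03878731280565262) [0.4305 0.1206 0.075 ]
```

View pics/w1.png

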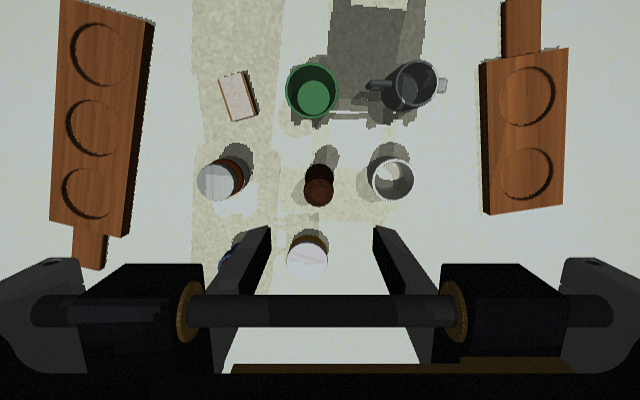

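>>> drive_tool(
  commands=[
    [-0.04,-0.07,0.9,0,0,0],
    [0,0,0.9,0,0,0],
    [0,0,0.9,0,0,0],
    [0,0,0.9,0,0,0],
    [0,0,0.7,0,0,0],
    [0,0,0.5,0,0,0],
    [0,0,0.45,0,0,0],
    [0,0,0,0,0,0],
    [0,0,0,0,0,0],
    [0,0,0,0,0,0],
  ],
  gripper=0.3,
)

```text
time: 4.32
tool_pos: [0.5499, 0.0079, 0.0448]
ee_rot: [-3.141, 0.002, -3.141]
wrist_force: [-0.1, 0.1, 0.2]
width: 0.0656
finger_force: 0.0
```

>>> drive_tool(
  commands=[
    [0,0,0,0,0,0],
    [0,0,0,0,0,0],
    [0,0,0,0,0,0],
    [0,0,0,0,0,0],
    [0,0,0,0,0,0],
    [0,0,0,0,0,0],
  ],
  gripper=1.0,
)

```text
time: 5.08
tool_pos: [0.549, 0.008, 0.0435]
ee_rot: [3.141, 0.0, -3.141]
wrist_force: [0.4, 0.8, 1.0]
width: 0.0338
finger_force: 30.0
```

>>> drive_tool(
  commands=[
    [0,0,-0.3,0,0,0],
    [0,0,-0.6,0,0,0],
    [0,0,-0.9,0,0,0],
    [0,0,-0.9,0,0,0],
    [0,-0.25,-0.8,0,0,0],
    [-0.06,-0.6,0,0,0,0],
    [-0.06,-0.8,0,0,0,0],
    [-0.06,-0.9,0,0,0,0],
    [-0.06,-0.9,0,0,0,0],
    [-0.06,-0.9,0,0,0,0],
    [-0.06,-0.9,0,0,0,0],
    [-0.06,-0.9,0,0,0,0],
    [-0.06,-0.8,0,0,0,0],
    [-0.045,-0.6,0,0,0,0],
    [0,-0.45,0,0,0,0],
    [0,-0.25,0,0,0,0],
    [0,0,0,0,0,0],
    [0,0,0,0,0,0],
    [0,0,0,0,0,0],
  ],
  gripper=1.0,
)

```text
time: 7.45
tool_pos: [0.5702, -0.3212, 0.1837]
ee_rot: [3.141, 0.0, -3.14]
wrist_force: [1.1, 0.5, -1.0]
width: 0.0341
finger_force: 30.0
```

>>> drive_tool(
  commands=[
    [0,0,0.4,0,0,0],
    [0,0,0.7,0,0,0],
    [0,0,0.7,0,0,0],
    [0,0,0.6,0,0,0],
    [0,0,0.4,0,0,0],
    [0,0,0.2,0,0,0],
    [0,0,0.1,0,0,0],
    [0,0,0,0,0,0],
    [0,0,0,0,0,0],
    [0,0,0,0,0,0],
  ],
  gripper=1.0,
)

```text
time: 8.7
tool_pos: [0.5704, -0.3223, 0.0603]
ee_rot: [-3.141, 0.001, -3.141]
wrist_force: [-0.1, -0.8, -1.0]
width: 0.0338
finger_force: 30.0
```

>>> drive_tool(
  commands=[
    [0,0,0.03,0,0,0],
    [0,0,0.03,0,0,0],
    [0,0,0.03,0,0,0],
    [0,0,0.02,0,0,0],
    [0,0,0.01,0,0,0],
    [0,0,0,0,0,0],
    [0,0,0,0,0,0],
  ],
  gripper=1.0,
)

```text
time: 9.57
tool_pos: [0.5703, -0.3222, 0.0555]
ee_rot: [-3.141, 0.001, -3.141]
wrist_force: [-1.4, 1.8, 4.7]
width: 0.0343
finger_force: 30.0
```

>>> drive_tool(
  commands=[
    [0,0,0,0,0,0],
    [0,0,0,0,0,0],
    [0,0,0,0,0,0],
    [0,0,-0.3,0,0,0],
    [0,0,-0.7,0,0,0],
    [0,0,-0.9,0,0,0],
    [0,0,-0.9,0,0,0],
    [0,0,-0.7,0,0,0],
    [-0.359,0.756,0,0,0,0],
    [-0.359,0.756,0,0,0,0],
    [-0.359,0.756,0,0,0,0],
    [-0.359,0.756,0,0,0,0],
    [-0.359,0.756,0,0,0,0],
    [-0.359,0.756,0,0,0,0],
    [-0.359,0.756,0,0,0,0],
    [0,0,0,0,0,0],
    [0,0,0,0,0,0],
  ],
  gripper=0.3,
)

```text
time: 11.7
tool_pos: [0.6704, -0.1109, 0.1953]
ee_rot: [-3.141, 0.0, -3.142]
wrist_force: [-0.2, -0.4, 0.3]
width: 0.0655
finger_force: 0.0
```

Run:
```python
from h import *
s=snapshot("top"); W=cloud(s);z=np.nan_to_num(W[...,2]); 
cv2.imwrite("pics/t2.png",cv2.resize(s["image"][130:330,165:505],None,fx=2.35,fy=2.35,interpolation=cv2.INTER_CUBIC))
```

```text
(no output)
```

View pics/t2.png

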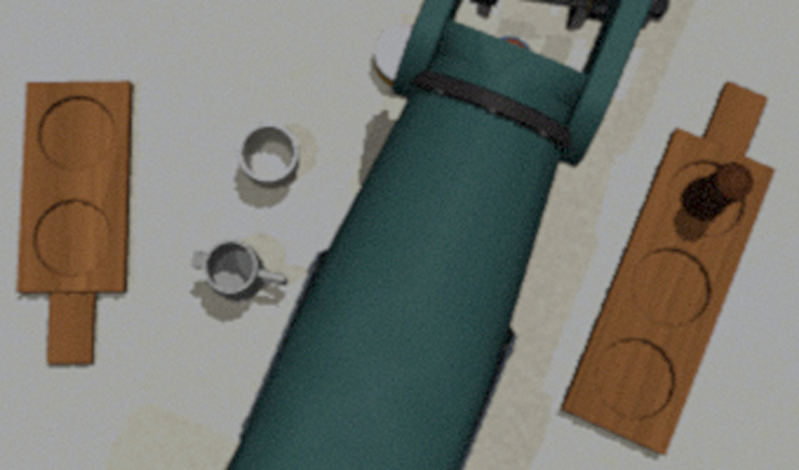

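>>> drive_tool(
  commands=[
    [0,0,0.5,0,0,0],
    [0,0,0.9,0,0,0],
    [0,0,0.9,0,0,0],
    [0,0,0.9,0,0,0],
    [0,0,0.6,0,0,0],
    [0,0,0.4,0,0,0],
    [0,0,0.1,0,0,0],
    [0,0,0,0,0,0],
    [0,0,0,0,0,0],
    [0,0,0,0,0,0],
  ],
  gripper=0.3,
)

```text
time: 13.0
tool_pos: [0.6712, -0.1105, 0.0239]
ee_rot: [-3.141, 0.002, -3.141]
wrist_force: [-0.9, -0.0, 0.8]
width: 0.0655
finger_force: 0.0
```

>>> drive_tool(
  commands=[
    [0,0,0,0,0,0],
    [0,0,0,0,0,0],
    [0,0,0,0,0,0],
    [0,0,0,0,0,0],
    [0,0,0,0,0,0],
    [0,0,0,0,0,0],
  ],
  gripper=1.0,
)

```text
time: 13.75
tool_pos: [0.6706, -0.1105, 0.0229]
ee_rot: [-3.141, 0.0, -3.141]
wrist_force: [0.9, -0.6, 1.9]
width: 0.047
finger_force: 30.0
```

>>> drive_tool(
  commands=[
    [0,0,-0.3,0,0,0],
    [0,0,-0.6,0,0,0],
    [0,0,-0.9,0,0,0],
    [0,0,-0.9,0,0,0],
    [0,0,-0.8,0,0,0],
    [0.3,-0.285,0,0,0,0],
    [0.5,-0.5,0,0,0,0],
    [0.6,-0.585,0,0,0,0],
    [0.6,-0.585,0,0,0,0],
    [0.6,-0.585,0,0,0,0],
    [0.6,-0.585,0,0,0,0],
    [0.6,-0.585,0,0,0,0],
    [0.5,-0.48,0,0,0,0],
    [0.3,-0.285,0,0,0,0],
    [0.2,-0.2,0,0,0,0],
    [0,0,0,0,0,0],
    [0,0,0,0,0,0],
    [0,0,0,0,0,0],
  ],
  gripper=1.0,
)

```text
time: 16.0
tool_pos: [0.4791, -0.2968, 0.1626]
ee_rot: [3.141, 0.0, -3.14]
wrist_force: [-0.0, 0.2, -1.3]
width: 0.0471
finger_force: 30.0
```

>>> drive_tool(
  commands=[
    [0,0,0.4,0,0,0],
    [0,0,0.7,0,0,0],
    [0,0,0.7,0,0,0],
    [0,0,0.6,0,0,0],
    [0,0,0.4,0,0,0],
    [0,0,0.2,0,0,0],
    [0,0,0.1,0,0,0],
    [0,0,0,0,0,0],
    [0,0,0,0,0,0],
    [0,0,0,0,0,0],
  ],
  gripper=1.0,
)

```text
time: 17.25
tool_pos: [0.479, -0.2977, 0.0394]
ee_rot: [-3.141, 0.001, -3.141]
wrist_force: [0.3, -0.1, -1.9]
width: 0.0471
finger_force: 30.0
```

>>> drive_tool(
  commands=[
    [0,0,0.03,0,0,0],
    [0,0,0.03,0,0,0],
    [0,0,0.025,0,0,0],
    [0,0,0.015,0,0,0],
    [0,0,0.01,0,0,0],
    [0,0,0,0,0,0],
    [0,0,0,0,0,0],
  ],
  gripper=1.0,
)

```text
time: 18.12
tool_pos: [0.4786, -0.2974, 0.0348]
ee_rot: [3.142, 0.0, -3.141]
wrist_force: [-2.2, 2.1, 3.6]
width: 0.0474
finger_force: 30.0
```

>>> drive_tool(
  commands=[
    [0,0,0,0,0,0],
    [0,0,0,0,0,0],
    [0,0,0,0,0,0],
    [0,0,-0.3,0,0,0],
    [0,0,-0.7,0,0,0],
    [0,0,-0.9,0,0,0],
    [0,0,-0.9,0,0,0],
    [0,0,-0.7,0,0,0],
    [-0.27,0.746,0,0,0,0],
    [-0.27,0.746,0,0,0,0],
    [-0.27,0.746,0,0,0,0],
    [-0.27,0.746,0,0,0,0],
    [-0.27,0.746,0,0,0,0],
    [-0.27,0.746,0,0,0,0],
    [0,0,0,0,0,0],
    [0,0,0,0,0,0],
  ],
  gripper=0.22,
)

```text
time: 20.12
tool_pos: [0.5433, -0.1189, 0.1748]
ee_rot: [-3.141, 0.001, -3.141]
wrist_force: [-0.1, 0.1, -0.1]
width: 0.0733
finger_force: 0.0
```

>>> drive_tool(
  commands=[
    [0,0,0.5,0,0,0],
    [0,0,0.9,0,0,0],
    [0,0,0.9,0,0,0],
    [0,0,0.7,0,0,0],
    [0,0,0.5,0,0,0],
    [0,0,0.3,0,0,0],
    [0,0,0.1,0,0,0],
    [0,0,0,0,0,0],
    [0,0,0,0,0,0],
  ],
  gripper=0.22,
)

```text
time: 21.25
tool_pos: [0.5441, -0.1187, 0.0194]
ee_rot: [-3.141, 0.002, -3.141]
wrist_force: [0.2, 0.5, 0.7]
width: 0.0735
finger_force: 0.0
```

>>> drive_tool(
  commands=[
    [0,0,0,0,0,0],
    [0,0,0,0,0,0],
    [0,0,0,0,0,0],
    [0,0,0,0,0,0],
    [0,0,0,0,0,0],
    [0,0,0,0,0,0],
  ],
  gripper=1.0,
)

```text
time: 22.0
tool_pos: [0.5435, -0.1186, 0.0186]
ee_rot: [-3.141, 0.001, -3.141]
wrist_force: [-0.1, -1.4, 2.0]
width: 0.0514
finger_force: 30.0
```

>>> drive_tool(
  commands=[
    [0,0,-0.3,0,0,0],
    [0,0,-0.6,0,0,0],
    [0,0,-0.9,0,0,0],
    [0,0,-0.9,0,0,0],
    [0,0,-0.8,0,0,0],
    [0.3,-0.3,0,0,0,0],
    [0.5,-0.5,0,0,0,0],
    [0.6,-0.6,0,0,0,0],
    [0.6,-0.6,0,0,0,0],
    [0.6,-0.6,0,0,0,0],
    [0.6,-0.54,0,0,0,0],
    [0.4,-0.4,0,0,0,0],
    [0.3,-0.3,0,0,0,0],
    [0,0,0,0,0,0],
    [0,0,0,0,0,0],
    [0,0,0,0,0,0],
  ],
  gripper=1.0,
)

```text
time: 24.0
tool_pos: [0.3878, -0.2714, 0.1581]
ee_rot: [3.141, 0.0, -3.14]
wrist_force: [0.6, 0.6, -3.1]
width: 0.0514
finger_force: 30.0
```

>>> drive_tool(
  commands=[
    [0,0,0.4,0,0,0],
    [0,0,0.7,0,0,0],
    [0,0,0.7,0,0,0],
    [0,0,0.6,0,0,0],
    [0,0,0.4,0,0,0],
    [0,0,0.2,0,0,0],
    [0,0,0.1,0,0,0],
    [0,0,0,0,0,0],
    [0,0,0,0,0,0],
    [0,0,0.03,0,0,0],
    [0,0,0.03,0,0,0],
    [0,0,0.02,0,0,0],
    [0,0,0.01,0,0,0],
    [0,0,0,0,0,0],
    [0,0,0,0,0,0],
  ],
  gripper=1.0,
)

```text
time: 25.88
tool_pos: [0.3874, -0.272, 0.0306]
ee_rot: [3.141, 0.0, -3.141]
wrist_force: [0.6, -0.5, -2.7]
width: 0.0514
finger_force: 30.0
```

Not touching yet; slowly further.

>>> drive_tool(
  commands=[
    [0,0,0.015,0,0,0],
    [0,0,0.015,0,0,0],
    [0,0,0,0,0,0],
    [0,0,0,0,0,0],
  ],
  gripper=1.0,
)

```text
time: 26.38
tool_pos: [0.3874, -0.272, 0.0306]
ee_rot: [-3.141, 0.0, -3.141]
wrist_force: [-2.7, 1.9, 4.9]
width: 0.051
finger_force: 30.0
```

>>> drive_tool(
  commands=[
    [0,0,0,0,0,0],
    [0,0,0,0,0,0],
    [0,0,0,0,0,0],
    [0,0,-0.3,0,0,0],
    [0,0,-0.7,0,0,0],
    [0,0,-0.9,0,0,0],
    [0,0,-0.9,0,0,0],
    [0,0,-0.9,0,0,0.71],
    [0,0,-0.3,0,0,1],
    [0,0,0,0,0,1],
    [0,0,0,0,0,1],
    [0,0,0,0,0,1],
    [0,0,0,0,0,1],
    [0,0,0,0,0,1],
    [0,0,0,0,0,1],
    [0,0,0,0,0,1],
    [0,0,0,0,0,1],
    [0,0,0,0,0,1],
    [0,0,0,0,0,1],
    [0,0,0,0,0,1],
  ],
  gripper=0.2,
)

```text
time: 28.88
tool_pos: [0.3875, -0.2721, 0.1904]
ee_rot: [3.141, 0.001, 1.868]
wrist_force: [-0.4, -0.3, -0.0]
width: 0.0756
finger_force: 0.0
```

>>> drive_tool(
  commands=[
    [0,0,0,0,0,1],
    [0,0,0,0,0,1],
    [0,0,0,0,0,0],
    [0,0,0,0,0,0],
  ],
  gripper=0.2,
)

```text
time: 29.38
tool_pos: [0.3874, -0.2721, 0.1899]
ee_rot: [3.141, 0.0, 1.672]
wrist_force: [0.3, 0.5, -0.0]
width: 0.0751
finger_force: 0.0
```

>>> drive_tool(
  commands=[
    [0,0,0,0,0,1],
    [0.4,0,0,0,0,0],
    [0.7,0.08,0,0,0,0],
    [0.85,0.1,0,0,0,0],
    [0.85,0.1,0,0,0,0],
    [0.85,0.1,0,0,0,0],
    [0.85,0.1,0,0,0,0],
    [0.85,0.1,0,0,0,0],
    [0.85,0.1,0,0,0,0],
    [0.85,0.1,0,0,0,0],
    [0.85,0.1,0,0,0,0],
    [0.85,0.1,0,0,0,0],
    [0.7,0.02,0,0,0,0],
    [0.325,0,0,0,0,0],
    [0,0,0,0,0,0],
    [0,0,0,0,0,0],
    [0,0,0,0,0,0],
  ],
  gripper=0.2,
)

```text
time: 31.5
tool_pos: [0.4274, 0.1182, 0.1895]
ee_rot: [3.141, 0.0, 1.57]
wrist_force: [-0.7, -0.7, 0.5]
width: 0.0755
finger_force: 0.0
```

Run:
```python
from h import *
s=snapshot("wrist"); cv2.imwrite("pics/w3.png",s["image"])
o=get_obs();print(o["tool_pos"],o["joint_positions"].round(2))
W=cloud(s);z=np.nan_to_num(W[...,2])
P=W[(np.hypot(W[...,0]-.4275,W[...,1]-.118)<.06)&(z>.03)&(z<.1)]
np.random.seed(0);T=P[P[:,2]>.06]; print(len(P),T[:,0].min(),T[:,0].max(),T[:,1].min(),T[:,1].max())
B=T[abs(T[:,1]-.118)<.012];print("x extents",B[:,0].min(),B[:,0].max())
H=T[T[:,1]<.085];print("handle",H.mean(0))
for n,c in [("cup",(.543,.106)),("wO",0),("w",0)]:
  if c:
    Q=W[(np.hypot(W[...,0]-c[0],W[...,1]-c[1])<.045)&(z>.05)&(z<.1)]
    if len(Q)>30: print(n,cv2.minEnclosingCircle(Q[:,:2].astype(np.float32)))
```

```text
[0.42741113 0.11826175 0.18952023] [ 0.14 -0.15  1.63 -0.    1.66  0.14]
1409 0.40434172149512126 0.4551433153585821 0.06768067478481238 0.15353712227647878
x extents 0.40434172149512126 0.4551433153585821
handle [0.42729996 0.07668457 0.06582679]
cup ((0.5440535545349121, 0.1041254922747612), 0.029052451252937317)
```

View pics/w3.png

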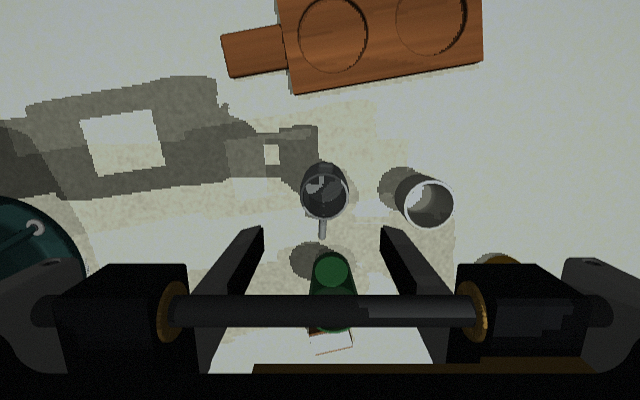

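>>> drive_tool(
  commands=[
    [0,0.04,0.5,0,0,0],
    [0,0,0.9,0,0,0],
    [0,0,0.9,0,0,0],
    [0,0,0.9,0,0,0],
    [0,0,0.6,0,0,0],
    [0,0,0.36,0,0,0],
    [0,0,0.1,0,0,0],
    [0,0,0,0,0,0],
    [0,0,0,0,0,0],
  ],
  gripper=0.2,
)

```text
time: 32.67
tool_pos: [0.4299, 0.1191, 0.0202]
ee_rot: [3.139, -0.0, 1.571]
wrist_force: [-0.1, -1.4, 0.1]
width: 0.0752
finger_force: 0.0
```

>>> drive_tool(
  commands=[
    [0,0,0,0,0,0],
    [0,0,0,0,0,0],
    [0,0,0,0,0,0],
    [0,0,0,0,0,0],
    [0,0,0,0,0,0],
    [0,0,0,0,0,0],
  ],
  gripper=1.0,
)

```text
time: 33.42
tool_pos: [0.4293, 0.1191, 0.0195]
ee_rot: [3.141, -0.0, 1.571]
wrist_force: [0.4, 0.7, 2.5]
width: 0.0545
finger_force: 30.0
```

>>> drive_tool(
  commands=[
    [0,0,-0.3,0,0,0],
    [0,0,-0.6,0,0,0],
    [0,0,-0.8,0,0,0],
    [0,0,-0.8,0,0,0],
    [0,0,-0.5,0,0,0],
    [0.3,0.05,0,0,0,0],
    [0.6,0.05,0,0,0,0],
    [0.7,0.05,0,0,0,0],
    [0.8,0.05,0,0,0,0],
    [0.7,0,0,0,0,0],
    [0.6,0,0,0,0,0],
    [0.4,0,0,0,0,0],
    [0,0,0,0,0,0],
    [0,0,0,0,0,0],
    [0,0,0,0,0,0],
  ],
  gripper=1.0,
)

```text
time: 35.3
tool_pos: [0.437, 0.2823, 0.1391]
ee_rot: [3.142, 0.0, 1.57]
wrist_force: [0.9, 0.6, -2.8]
width: 0.0542
finger_force: 30.0
```

>>> drive_tool(
  commands=[
    [0,0,0.4,0,0,0],
    [0,0,0.6,0,0,0],
    [0,0,0.6,0,0,0],
    [0,0,0.5,0,0,0],
    [0,0,0.3,0,0,0],
    [0,0,0.2,0,0,0],
    [0,0,0.1,0,0,0],
    [0,0,0.08,0,0,0],
    [0,0,0,0,0,0],
    [0,0,0,0,0,0],
    [0,0,0.03,0,0,0],
    [0,0,0.03,0,0,0],
    [0,0,0.03,0,0,0],
    [0,0,0.02,0,0,0],
    [0,0,0,0,0,0],
    [0,0,0,0,0,0],
  ],
  gripper=1.0,
)

```text
time: 37.3
tool_pos: [0.4373, 0.2832, 0.0313]
ee_rot: [3.14, -0.001, 1.571]
wrist_force: [-13.8, -7.5, 30.4]
width: 0.0547
finger_force: 30.0
```

>>> drive_tool(
  commands=[
    [0,0,-0.08,0,0,0],
    [0,0,-0.08,0,0,0],
    [0,0,0,0,0,0],
    [0,0,0,0,0,0],
  ],
  gripper=1.0,
)

```text
time: 37.8
tool_pos: [0.4381, 0.2836, 0.0315]
ee_rot: [3.139, -0.001, 1.571]
wrist_force: [-1.2, 0.3, 6.7]
width: 0.0545
finger_force: 30.0
```

>>> drive_tool(
  commands=[
    [0,0,0,0,0,0],
    [0,0,0,0,0,0],
    [0,0,0,0,0,0],
    [0,0,-0.3,0,0,0],
    [0,0,-0.7,0,0,0],
    [0,0,-0.9,0,0,0],
    [0,0,-0.9,0,0,0],
    [0,0,-0.7,0,0,0],
    [-0.743,0.44,0,0,0,0],
    [-0.743,0.44,0,0,0,0],
    [-0.743,0.44,0,0,0,0],
    [-0.743,0.44,0,0,0,0],
    [-0.743,0.44,0,0,0,0],
    [-0.743,0.44,0,0,0,0],
    [0,0,0,0,0,0],
    [0,0,0,0,0,0],
  ],
  gripper=0.16,
)

```text
time: 39.8
tool_pos: [0.5423, 0.1052, 0.1703]
ee_rot: [3.141, -0.001, 1.571]
wrist_force: [-0.6, 0.4, -0.1]
width: 0.0792
finger_force: 0.0
```

Run:
```python
from h import *
s=snapshot("scene"); cv2.imwrite("pics/s4.png",s["image"][80:320,100:520])
s=snapshot("top"); W=cloud(s);z=np.nan_to_num(W[...,2])
Q=W[(np.hypot(W[...,0]-.4375,W[...,1]-.2835)<.034)&(z>.08)&(z<.12)]
print(cv2.minEnclosingCircle(Q[:,:2].astype(np.float32)),Q[:,2].max())
```

```text
((0.43464550375938416, 0.29146918654441833), 0.02613910660147667) 0.09635511844228105
```

View pics/s4.png

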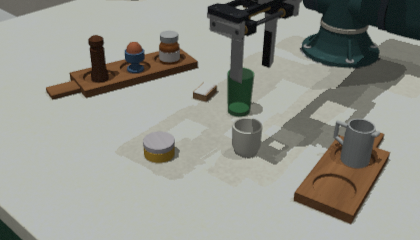

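>>> drive_tool(
  commands=[
    [0,0.02,0.5,0,0,0],
    [0,0,0.8,0,0,0],
    [0,0,0.8,0,0,0],
    [0,0,0.8,0,0,0],
    [0,0,0.5,0,0,0],
    [0,0,0.28,0,0,0],
    [0,0,0.1,0,0,0],
    [0,0,0,0,0,0],
    [0,0,0,0,0,0],
  ],
  gripper=0.16,
)

```text
time: 41.02
tool_pos: [0.5441, 0.1048, 0.0198]
ee_rot: [3.14, -0.0, 1.571]
wrist_force: [-0.1, 0.2, 0.0]
width: 0.0793
finger_force: 0.0
```

>>> drive_tool(
  commands=[
    [0,0,0,0,0,0],
    [0,0,0,0,0,0],
    [0,0,0,0,0,0],
    [0,0,0,0,0,0],
    [0,0,0,0,0,0],
    [0,0,0,0,0,0],
  ],
  gripper=1.0,
)

```text
time: 41.78
tool_pos: [0.5439, 0.1047, 0.0191]
ee_rot: [3.14, -0.0, 1.571]
wrist_force: [1.7, 0.4, 1.7]
width: 0.0574
finger_force: 30.0
```

>>> drive_tool(
  commands=[
    [0,0,-0.3,0,0,0],
    [0,0,-0.6,0,0,0],
    [0,0,-0.8,0,0,0],
    [0,0,-0.8,0,0,0],
    [0,0,-0.5,0,0,0],
    [0.3,0,0,0,0,0],
    [0.6,-0.06,0,0,0,0],
    [0.8,0,0,0,0,0],
    [0.8,0,0,0,0,0],
    [0.8,0,0,0,0,0],
    [0.7,0,0,0,0,0],
    [0.5,0,0,0,0,0],
    [0.4,0,0,0,0,0],
    [0,0,0,0,0,0],
    [0,0,0,0,0,0],
    [0,0,0,0,0,0],
  ],
  gripper=1.0,
)

```text
time: 43.78
tool_pos: [0.5412, 0.2998, 0.1389]
ee_rot: [3.141, 0.0, 1.57]
wrist_force: [-0.1, -0.0, -1.7]
width: 0.058
finger_force: 30.0
```

>>> drive_tool(
  commands=[
    [0,0,0.4,0,0,0],
    [0,0,0.6,0,0,0],
    [0,0,0.6,0,0,0],
    [0,0,0.5,0,0,0],
    [0,0,0.3,0,0,0],
    [0,0,0.13,0,0,0],
    [0,0,0.07,0,0,0],
    [0,0,0,0,0,0],
    [0,0,0,0,0,0],
    [0,0,0.03,0,0,0],
    [0,0,0.03,0,0,0],
    [0,0,0.02,0,0,0],
    [0,0,0,0,0,0],
    [0,0,0,0,0,0],
  ],
  gripper=1.0,
)

```text
time: 45.52
tool_pos: [0.541, 0.3007, 0.0315]
ee_rot: [3.142, -0.0, 1.571]
wrist_force: [-0.1, -0.5, -1.0]
width: 0.0577
finger_force: 30.0
```

>>> drive_tool(
  commands=[
    [0,0,0.015,0,0,0],
    [0,0,0.015,0,0,0],
    [0,0,0,0,0,0],
    [0,0,0,0,0,0],
  ],
  gripper=1.0,
)

```text
time: 46.02
tool_pos: [0.5411, 0.3008, 0.031]
ee_rot: [3.141, -0.0, 1.571]
wrist_force: [-1.4, -0.6, 3.6]
width: 0.0579
finger_force: 30.0
```

Contact; release, rise and check.

>>> drive_tool(
  commands=[
    [0,0,0,0,0,0],
    [0,0,0,0,0,0],
    [0,0,0,0,0,0],
    [0,0,-0.2,0,0,0],
    [0,0,-0.5,0,0,0],
    [0,0,-0.8,0,0,0],
    [0,0,-0.9,0,0,0],
    [0,0,-0.9,0,0,0],
    [0,0,-0.8,0,0,0],
    [0.6,0,-0.4,0,0,0],
    [0.8,0,0,0,0,0],
    [0.8,0,0,0,0,0],
    [0.8,0,0,0,0,0],
    [0.5,0,0,0,0,0],
    [0,0,0,0,0,0],
    [0,0,0,0,0,0],
    [0,0,0,0,0,0],
  ],
  gripper=0.16,
)

```text
time: 48.15
tool_pos: [0.5413, 0.4397, 0.2111]
ee_rot: [3.141, -0.0, 1.57]
wrist_force: [0.4, 0.3, 0.2]
width: 0.0793
finger_force: 0.0
```

Run:
```python
from h import *
s=snapshot("scene");a=cv2.resize(s["image"][100:310,130:520],None,fx=1.5,fy=1.5)
t=snapshot("top");b=cv2.resize(t["image"][140:330,165:505],None,fx=1.5,fy=1.5)
o=np.zeros((a.shape[0]+b.shape[0],a.shape[1],3),np.uint8);o[:a.shape[0]]=a;o[a.shape[0]:,:b.shape[1]]=b
cv2.imwrite("pics/f.png",o);print(o.shape)
```

```text
(600, 585, 3)
```

View pics/f.png

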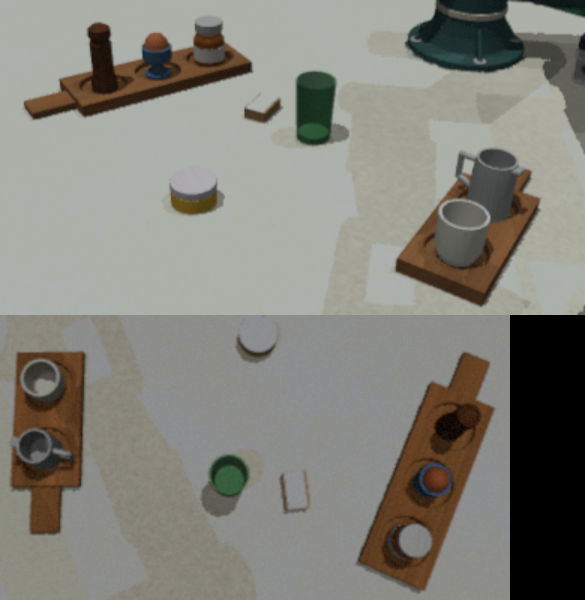

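The picture shows all five things upright in their wells: mill (102,60), egg cup (157,55), jar (208,40), jug (493,185) and cup (462,232). The tin, glass and matchbox have not moved.

```bash
python3 -c "
from bench import close_job
print(close_job())"
```

```text
the job is handed in; nothing more can be done
None
```

Both boards are made up as asked and the job is handed in at about 48 s: all five things stand upright in their wells and the tin, glass and matchbox are unmoved, though the milk jug was pressed down with about 30 N for a moment as it touched, before I eased off and released it.

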